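Lock the crank handle into the stone mill's channel

TASK

Fit the wooden handle to the stone mill: take it from its wooden stand, put its hammer head down through the slot of the steel channel on the upper stone until the round flange sits on the lips, and slide it along the channel, away from the feed cup, until you gently feel the hidden sprung stop, without forcing it in. There give it a quarter turn either way, so that the head lies square across under the lips, and leave it standing upright and flange down; do not shift or knock over the jar, bottle, bowl and scoop.

Things in the scene. Friction and masses are not known exactly. Their poses are not given: they have to be found in the camera images.
- handle_center (a point): Centre of the loose handle's wooden grip (handle 95 mm tall, 0.32 kg nominal, upright, z up). Grip: 38 mm along its x, 26 mm along its y, 70 mm tall, this point half-way up. Under it a round steel flange 66 mm across, 6 mm thick, its underside 41 mm below this point, then a neck 20 mm across, 7 mm long, then the hammer head. A half turn makes no difference.
- head_center (a point): Centre of the handle's steel hammer head, 54 mm below handle_center, same axes: 48 mm long along x (parallel to the grip's long side), 20 mm wide along y (12 mm over the last 3 mm at each end), 12 mm thick.
- stand: Fixed square wooden stand, 84 by 84 mm, 30 mm high, with a 54 by 54 mm hole; origin at the centre of its underside. The handle's flange rests on its top, the head hangs free in the hole, at any yaw.
- mill: Fixed grey stone hand mill; origin at the centre of its underside. Bed stone 290 mm across, 34 mm high; upper stone 240 mm across, top 115 mm up; neither turns. A steel channel, 240 mm long, 62 mm wide, runs across the top along the mill's x axis, lips' top 147 mm above the origin; +x points from the feed cup to the plain end.
- slot_entry (a point): Point in the slot, level with the lips' top, at x = -20 mm, y = 0 of the mill, axes as the mill's. Here the head always goes in when its long side lies along x. The slot between the 4 mm thick lips is 24 mm wide and open from x = -50 to 100 mm of the mill. With the flange down there is 3 mm of free height between head and lips.
- slot_end (a point): Plain closed end of the slot, x = 100 mm of the mill, level with the lips' top. Inside, the way is 24 mm wide like the slot, so the head slides but cannot turn, except in a pocket before a hidden sprung stop. Its place differs each time and is not measured: at first touch the handle's axis is 25 to 80 mm on from slot_entry. The head turns only 0 to 6 mm back from first touch.
- stop (a joint): How far the hidden stop is pushed in along the mill's +x, m: 0 untouched, spring 2.5 N per mm (10 mm travel). It is forced if pushed in more than 6 mm (15 N). Its place along the channel is not told.
- feed_cup (a point): Centre of the underside of the low wooden feed cup over the other end of the channel (x = -88 mm of the mill), 72 mm across, 24 mm high above the lips.
- jar_center (a point): Centre of a closed amber glass jar, 64 mm across, 85 mm high, bystander beyond the stand.
- bottle_center (a point): Centre of a green glass bottle with a red cap, 64 mm across, 190 mm high, bystander.
- bowl_center (a point): Centre of a steel bowl, 130 mm across, 50 mm high, bystander.
- scoop_center (a point): Mid-thickness point, at about its middle, of a flat wooden scoop, 165 mm long, 16 mm thick, lying on the counter, bystander.
Not all that is in view belongs to the job. Leave any purple look-alike of the part that bears handle_center alone.

How it is judged:
On the way, in this order (a step that is already met when the one before it is completed fails the run):
1. the head is in the slot, lying along the channel, with the flange down on the lips (z of handle_center in the frame of mill between 0.183 and 0.1925 m and y of handle_center in the frame of mill between -0.006 and 0.006 m and x of handle_center in the frame of mill between -0.05 and 0.09 m and angle between handle_center's own z axis and vertical below 0.09 rad and angle between the x axis of handle_center and the x axis of mill, either way round below 0.25 rad), for 0.2 s.
2. the head is turned square across the channel under the lips, flange down (z of handle_center in the frame of mill between 0.183 and 0.1925 m and y of handle_center in the frame of mill between -0.006 and 0.006 m and x of handle_center in the frame of mill between -0.05 and 0.09 m and angle between handle_center's own z axis and vertical below 0.09 rad and angle between the x axis of handle_center and the x axis of mill, either way round above 1.31 rad), for 0.2 s.
At the end, for the whole second after the job is handed in: The handle stands in the channel with its flange on the lips (height within about 5 mm), centred on the slot within 6 mm, upright within 5 degrees, its head across the channel within 15 degrees of square, and released (all of step 2); the robot touches nothing.
It fails at once if the hidden stop is forced in by more than 6 mm (value of joint stop above 0.006 m).
It fails at once if a bystander (jar, bottle, bowl, scoop) is shifted by more than 30 mm or knocked over (distance of any of jar_center, bottle_center, bowl_center, scoop_center from where it was at the start of the episode above 0.03 m or angle between any of jar_center, bottle_center, bowl_center, scoop_center's own z axis and vertical above 0.5 rad).
It also fails if it takes over 51 s, if anything falls off the work surface, if the arm or the gripper's body presses on something with over 40 N, if the wrist force passes 120 N, or if a joint passes its speed limit or range.

ROBOT

A 6-joint arm with a two-finger parallel gripper is mounted at the origin on the work surface. World frame = base frame: x ahead of the robot, y to its left, z up, the work surface at z = 0. Lengths are in m, angles in rad, forces in N, time in s.
With the tool pointing down it reaches from about 0.35 to 0.975 m from the base axis. Payload 4.9 kg.
Tool frame: the origin (TCP) lies midway between the tips of the shut fingers; the grasp point (between the pads) lies 19 mm behind it; z points along the fingers, y is the direction in which the jaws open and shut (so a half turn about z gives the same grasp; the last joint's range is limited). The gripper opens to 85 mm and grips with 20 to 120 N. Pads are 22 mm wide; open, the fingers measure 114 mm over their backs; the gripper's body (76 mm by 85 mm) begins 54 mm behind the grasp point. The pads swing forward as they close: fully open they stand 13 mm farther back than shut.
Start: joints at [1.134, 0.053, 1.613, -0, 1.476, -0.119], TCP at [0.195, 0.594, 0.231] pointing down, gripper open.
Joint ranges: [-3.01, 3.01], [-1.01, 2.22], [0.06, 2.58], [-1.02, 4.17], [0.09, 2.62], [-3.14, 3.14]. Speed limits (rad/s): [2.57, 2.57, 3.14, 3.14, 3.14, 3.14].

INTERFACE

Orientations are given as a unit quaternion [x, y, z, w].
In Python, from workcell import arm gives the robot as it stands.
- The arm moves only by the tool apply_moves, never from a script. Its argument "targets" is a list of rows, each an object of numbers: "dx", "dy", "dz": the shift along the tool's x, y, z normalised to -1 to 1, where 1 is 25 cm; "ax", "ay", "az": the turn, a rotation vector about the tool's x, y, z normalised to -1 to 1, where 1 is 1.5 rad; "jaw": the gripper command: -1 is shut, 1 is fully open, values between are in proportion. In form: [{"dx": .., "dy": .., "dz": .., "ax": .., "ay": .., "az": .., "jaw": ..}, ...]. A call has 1 to 5 rows; each row shifts and turns the commanded pose from where the row before left it, along the tool's axes as they then stand; what a row does not reach is not made up. A row lasts 1/12 s, in which the tool goes at most 41.7 mm and 7.16 degrees, less where a joint would pass 70% of its speed; a pose out of reach is approached as far as the arm can. A call with a number of a shift or a turn outside -1 to 1 is refused whole. A call with a gripper value outside its range is refused whole. The fingers move at their own pace and stop on an object; "squeeze" is the grip in N (left out, the last holds). Time passes only in rows, so rows that do not move let the fingers close. It gives the time, the measured TCP pose, the force and the opening at its end, in the units of the state.
- arm.observe(): the state, without advancing time (a new reading comes with each control period).
- arm.read_camera(name): name is "side" or "top" or "wrist"; returns a dict with "color" (480x640x3 uint8, blue, green, red), "fx", "fy", "cx", "cy" (pixels), "eye" and "attitude" of the camera in the world. Camera axes: x right, y down, z forward; pixel columns grow to the right and rows downward; lengths in m; the calibration is good to about 2 mm. A picture is of the moment at which its call begins. There is no depth.
- arm.finish_job(): hands the job in, once; it reports no verdict.
The state is a dict: "t": time; "joint_pos": joint angles; "dq": joint speeds; "tau": joint torques, N m; "tool_pos": TCP position; "orientation": TCP orientation; "force": force on the tool from outside, world axes, zero at the start; "ft_torque": the same for the moment, N m; "grip_width": finger opening in m.
Only numpy, scipy, OpenCV 4.12 (cv2) and the standard library are available. Lean on these libraries where they do the work, as an engineer would, in place of code of your own. Each camera call takes 0.05 s, during which the arm holds its last target. There are 200 camera calls.

## Working session

There is one attempt and no reset: what is moved stays moved. The work goes in short steps, Python scripts to look and compute and a tool call to move; the robot and the scene stay as the last step left them, time stands still between calls to the robot, and variables do not carry over. Pictures are saved under pics/ and viewed, about 8 in all and at most 12, crops included, and the job is handed in when it is done.

Besides the shell and the picture viewer there is one more tool, called after "Emit:" as a command line: name --argument value ..., lists and objects as JSON in quotes. apply_moves: Moves the arm, as the interface text tells. Its arguments: {"type":"object","properties":{"targets":{"type":"array"},"squeeze":{"type":"number"}},"required":["targets"]}

```bash
mkdir -p pics; ls
cat > h.py <<'E'
import numpy as np,cv2
from scipy.spatial.transform import Rotation as R
from workcell import arm
def ray(c,u,v):
    a=np.array(c["attitude"],float)
    M=R.from_quat(a).as_matrix() if a.size==4 else a.reshape(3,3)
    d=M@np.array([(u-c["cx"])/c["fx"],(v-c["cy"])/c["fy"],1.]);return np.array(c["eye"],float),d
def onz(c,u,v,z):
    e,d=ray(c,u,v);return e+d*(z-e[2])/d[2]
def proj(c,p):
    a=np.array(c["attitude"],float)
    M=R.from_quat(a).as_matrix() if a.size==4 else a.reshape(3,3)
    q=M.T@(np.array(p)-np.array(c["eye"]));return c["fx"]*q[0]/q[2]+c["cx"],c["fy"]*q[1]/q[2]+c["cy"]
E
python3 - <<'E'
from h import *
for n in ("top","side"):
    c=arm.read_camera(n);cv2.imwrite(f"pics/{n}0.png",c["color"])
    print(n,c["eye"],c["attitude"],c["fx"],c["cx"],c["cy"])
print(arm.observe())
E
```

```text
pics
top [ 0.41183097 -0.00528466  0.96497812] [ 0.70464478 -0.70011969  0.08142375 -0.08172102] 546.3510916616842 321.5962997707935 240.59825614464464
side [0.50790398 0.59040243 0.85566505] [-0.07093908  0.93813143 -0.33838577  0.01929109] 593.9459202814862 324.1819567028069 228.86226680609892
{'t': 0.1, 'joint_pos': array([ 1.13402580e+00,  5.32942058e-02,  1.61419985e+00, -1.04344711e-05,
        1.47601389e+00, -1.18996652e-01]), 'dq': array([-0.00018861, -0.00167274, -0.00365112, -0.0015678 ,  0.00070369,
        0.00023938]), 'tau': array([-2.71540239e-04, -3.94905531e+01, -3.71363139e+01, -1.46909210e-04,
        4.01093755e-03, -1.51775527e-05]), 'tool_pos': array([0.19503357, 0.59317324, 0.2301581 ]), 'orientation': array([ 1.58218696e-01,  9.87403629e-01, -9.22330736e-04, -2.57707518e-04]), 'force': array([0.40678067, 0.09208572, 0.55783854]), 'ft_torque': array([-0.0157415 , -0.03790118,  0.00639771]), 'grip_width': 0.08539480172064069}
```

View pics/top0.png

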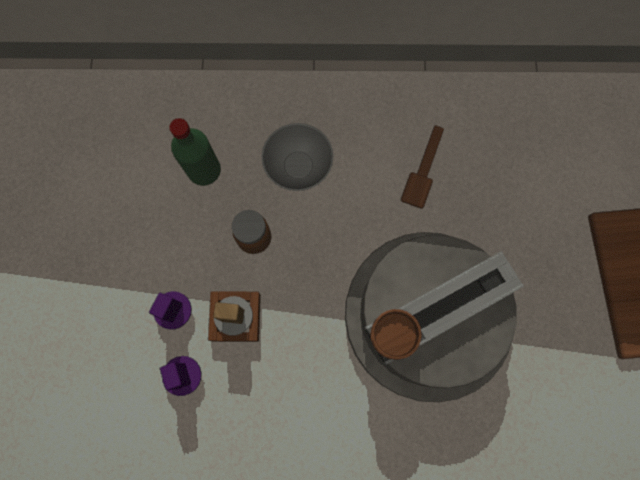

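View pics/side0.png

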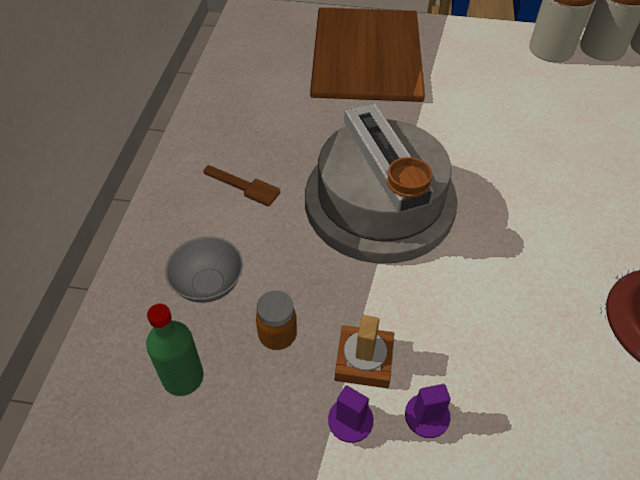

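The top view shows the handle in its stand at about (230,315), with the purple look-alikes at (171,310) and (181,376). The mill is at about (432,315), with the feed cup at (396,334) and the plain end at about (505,270). In the side view the handle is at (367,345) and the cup at (409,177).

Run:
```python
from h import *
t=cv2.imread("pics/top0.png");s=cv2.imread("pics/side0.png")
def cr(im,x,y,w,h,W,H):return cv2.convertScaleAbs(cv2.resize(im[y:y+h,x:x+w],(W,H),interpolation=cv2.INTER_CUBIC),alpha=1.5)
a=cr(t,350,240,180,130,800,578)
cv2.imwrite("pics/mill.png",a)
b=np.hstack([cr(t,200,280,70,70,400,400),cr(s,330,310,70,80,400,457)[:400]])
cv2.imwrite("pics/hand.png",b)
c=arm.read_camera("top");d=arm.read_camera("side")
def blobs(im,lo,hi,c,z,amin=60):
    m=cv2.inRange(cv2.cvtColor(im,cv2.COLOR_BGR2HSV),lo,hi)
    m=cv2.morphologyEx(m,cv2.MORPH_OPEN,np.ones((2,2),np.uint8))
    for k in cv2.findContours(m,0,2)[0]:
        if cv2.contourArea(k)>amin:
            r=cv2.minAreaRect(k);print(np.round(r[0],1),np.round(r[1],1),round(r[2],1),cv2.contourArea(k),np.round(onz(c,*r[0],z),4))
print("top woods");blobs(t,(3,90,60),(25,255,255),c,.106,50)
print("side woods");blobs(s,(3,90,60),(25,255,255),d,.106,50)
for p in [(230,315)]:print(t[p[1]-8:p[1]+8:4,p[0]-14:p[0]+15:4].tolist())
```

```text
top woods
[630.  347.5] [23. 18.] 90.0 322.0 [ 0.4476 -0.4816  0.106 ]
[397.  334.5] [49. 50.] 90.0 1913.0 [ 0.4651 -0.1223  0.106 ]
[627.  318.5] [31. 24.] 90.0 629.0 [ 0.4921 -0.4824  0.106 ]
[234.5 316.5] [49. 49.] 90.0 1160.0 [0.4912 0.1312 0.106 ]
[624.2 270.6] [48.3 36.6] 81.3 1356.0 [ 0.568  -0.4873  0.106 ]
[618.1 228.3] [30.6 44.7] 84.6 912.0 [ 0.6378 -0.4857  0.106 ]
[417.9 190.3] [21. 29.] 21.0 492.0 [ 0.7005 -0.1627  0.106 ]
side woods
[366.7 350.8] [55.7 68.7] 8.1 3080.0 [0.4985 0.1854 0.106 ]
[277.1 331.1] [34.4 39.6] 86.9 755.5 [0.6287 0.1738 0.106 ]
[623.5 315.5] [87. 31.] 90.0 1765.5 [0.1303 0.0703 0.106 ]
[241.8 183.3] [78.  19.3] 23.2 849.0 [ 0.7472 -0.1047  0.106 ]
[410.  177.5] [39. 44.] 90.0 1376.5 [ 0.4571 -0.1652  0.106 ]
[369.4  54.9] [114.2  90.6] 2.0 9259.0 [ 0.5646 -0.5241  0.106 ]
[626.    2.5] [ 5. 26.] 90.0 70.5 [-0.0282 -0.8427  0.106 ]
[574.   3.] [ 6. 38.] 90.0 131.5 [ 0.0975 -0.8192  0.106 ]
[491.5  10.5] [21. 47.] 90.0 825.5 [ 0.2963 -0.7514  0.106 ]
[440.5   7.5] [15. 23.] 90.0 262.5 [ 0.4163 -0.7447  0.106 ]
[[[59, 88, 109], [58, 85, 107], [58, 85, 107], [58, 88, 109], [62, 93, 114], [63, 95, 118], [39, 49, 54], [102, 107, 108]], [[64, 94, 116], [56, 82, 104], [58, 86, 104], [57, 84, 106], [63, 92, 114], [61, 87, 110], [24, 33, 42], [68, 76, 78]], [[62, 91, 113], [57, 88, 108], [57, 86, 107], [55, 83, 102], [60, 90, 111], [48, 75, 93], [23, 31, 41], [77, 84, 85]], [[77, 82, 85], [28, 43, 53], [30, 47, 57], [40, 58, 71], [43, 63, 80], [38, 57, 70], [22, 31, 38], [76, 81, 80]]]
```

View pics/mill.png

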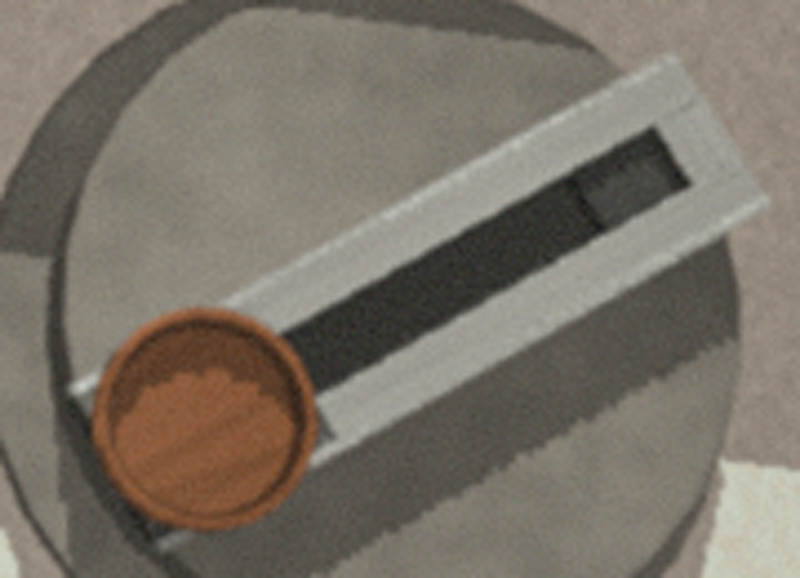

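View pics/hand.png

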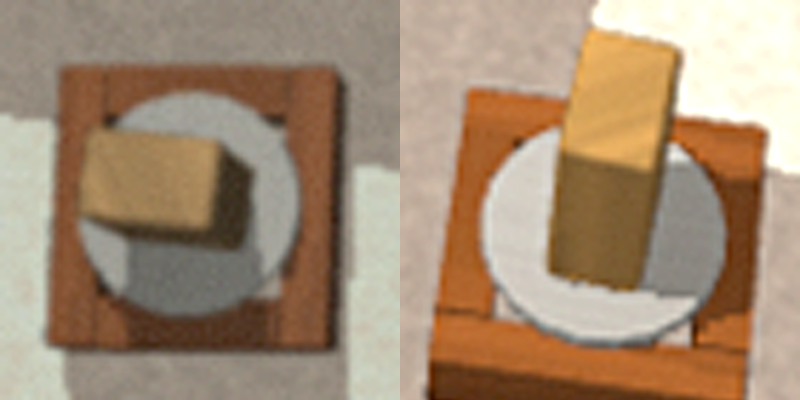

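Mill crop: the slot corners are at crop (285,333), (655,128), (690,185) and (325,395), and the cup rim centre is at (205,418). Handle crop: the grip top is the quad (95,130), (220,143), (210,230), (82,215), and the flange centre is at (189,203).

Run:
```python
from h import *
c=arm.read_camera("top");d=arm.read_camera("side")
m=lambda u,v:(350+u/4.4444-.5+.11,240+v/4.4444-.39)
h=lambda u,v:(200+u/5.714-.41,280+v/5.714-.41)
g=lambda u,v:(330+(u-400)/5.714-.41,310+v/5.714-.41)
S=[onz(c,*m(*p),.147)[:2] for p in [(285,333),(655,128),(690,185),(325,395)]]
for p in S:print("slot",np.round(p,4))
print("widthend",np.linalg.norm(S[1]-S[2]))
E=(S[1]+S[2])/2; N=(S[0]+S[3])/2
ax=(S[1]-S[0])+(S[2]-S[3]); ax/=np.linalg.norm(ax)
print("end",E,"axis",ax,np.degrees(np.arctan2(ax[1],ax[0])))
O=[onz(c,*m(*p),.147)[:2] for p in [(70,388),(672,55),(768,203),(163,548)]]
for p in O:print("chan",np.round(p,4))
oc=sum(O)/4;print("chan centre",oc,"len",np.linalg.norm(O[1]-O[0]),"w",np.linalg.norm(O[1]-O[2]))
a2=O[1]-O[0]+O[2]-O[3];a2/=np.linalg.norm(a2);print("ang2",np.degrees(np.arctan2(a2[1],a2[0])))
cup=onz(c,*m(205,418),.171)[:2];print("cup",cup,"cup->end",np.linalg.norm(E-cup),"(188)")
dd=E-cup;print("ang cup-end",np.degrees(np.arctan2(dd[1],dd[0])))
n=np.array([-ax[1],ax[0]])
print("lateral cup, chan vs end:",(cup-E)@n,(oc-E)@n,"mill origin est",E-.1*ax,oc)
G=[onz(c,*h(*p),.106)[:2] for p in [(95,130),(220,143),(210,230),(82,215)]]
print("grip",np.round(G,4),sum(G)/4,np.linalg.norm(G[0]-G[1]),np.linalg.norm(G[1]-G[2]))
l=G[1]-G[0]+G[2]-G[3];print("grip ang",np.degrees(np.arctan2(l[1],l[0])))
print("flange",onz(c,*h(189,203.5),.036))
G=[onz(d,*g(*p),.106)[:2] for p in [(590,30),(682,48),(660,172),(560,152)]]
print("side grip",np.round(G,4),sum(G)/4,np.linalg.norm(G[0]-G[1]),np.linalg.norm(G[1]-G[2]))
l=G[1]-G[2]+G[0]-G[3];print("grip ang",np.degrees(np.arctan2(l[1],l[0])))
print("flange side",onz(d,*g(604,232),.036))
```

```text
slot [ 0.4921 -0.1424]
slot [ 0.5627 -0.2712]
slot [ 0.5431 -0.2818]
slot [ 0.4716 -0.1551]
widthend 0.022288684994952696
end [ 0.55290954 -0.27647937] axis [ 0.48619359 -0.87385113] -60.90929711673849
chan [ 0.4733 -0.0701]
chan [ 0.5883 -0.2788]
chan [ 0.5371 -0.3078]
chan [ 0.4214 -0.1   ]
chan centre [ 0.50504141 -0.18916156] len 0.238263736691957 w 0.05886992276052499
ang2 -61.02815286427656
cup [ 0.46222037 -0.11164323] cup->end 0.18813686029285054 (188)
ang cup-end -61.18138734807367
lateral cup, chan vs end: 0.0008934342087682096 0.0006237377628600729 mill origin est [ 0.50429018 -0.18909425] [ 0.50504141 -0.18916156]
grip [[0.5132 0.1609]
 [0.5099 0.1263]
 [0.4861 0.1281]
 [0.4899 0.1633]] [0.49976166 0.14463201] 0.034724725946893464 0.023849615273427428
grip ang -95.89866180820081
flange [0.49987182 0.14548232 0.036     ]
side grip [[0.51   0.128 ]
 [0.4862 0.1297]
 [0.4885 0.1661]
 [0.5137 0.1643]] [0.49962039 0.14704809] 0.023864148855326093 0.03645938386637437
grip ang -94.70111622126751
flange side [0.49990093 0.1468622  0.036     ]
```

Top and side views agree to within 2 mm: the handle is at (0.500, 0.146) with its long axis at about -95°, and the mill origin is at (0.5045, -0.189) with yaw -61°. The known sizes (188 mm, 238×59 mm) check out, so I'll approach the handle now.

```bash
cat >> h.py <<'E'
def down(yd):  # tool z down, tool y at yaw yd (deg)
    a=np.radians(yd);y=np.array([np.cos(a),np.sin(a),0]);z=np.array([0,0,-1.])
    return R.from_matrix(np.c_[np.cross(y,z),y,z])
def plan(p,yd,n,jaw,show=True):
    s=arm.observe();P=np.array(s["tool_pos"]);Q=R.from_quat(s["orientation"]);T=down(yd)
    print("t",round(s["t"],2),"pos",P.round(4),"yaw",round(np.degrees(np.arctan2(*Q.as_matrix()[[1,0],1])),2),"F",np.round(s["force"],1),"w",round(s["grip_width"],4))
    p=np.array(p);rv=(Q.inv()*T).as_rotvec();P0=P.copy();Q0=Q;rows=[]
    for i in range(1,n+1):
        d=Q.inv().apply(P0+(p-P0)*i/n-P)/.25;a=(Q.inv()*Q0*R.from_rotvec(rv*i/n)).as_rotvec()/1.5
        d=d.round(4);a=a.round(4);rows.append(dict(zip(("dx","dy","dz","ax","ay","az"),[*map(float,d),*map(float,a)]),jaw=jaw))
        P=P+Q.apply(d*.25);Q=Q*R.from_rotvec(a*1.5)
    for r in rows:print(r)
E
python3 - <<'E'
from h import *
plan([.4998,.146,.20],-5.3,15,1)
E
```

```text
t 0.3 pos [0.1952 0.5935 0.2308] yaw 71.79 F [-0.1 -0.7  0.1] w 0.0856
{'dx': -0.1144, 'dy': -0.088, 'dz': 0.0083, 'ax': -0.0, 'ay': 0.0, 'az': 0.0598, 'jaw': 1}
{'dx': -0.1219, 'dy': -0.0773, 'dz': 0.0083, 'ax': -0.0001, 'ay': 0.0, 'az': 0.0598, 'jaw': 1}
{'dx': -0.1283, 'dy': -0.0661, 'dz': 0.0082, 'ax': 0.0, 'ay': 0.0001, 'az': 0.0598, 'jaw': 1}
{'dx': -0.1337, 'dy': -0.0544, 'dz': 0.0083, 'ax': -0.0, 'ay': -0.0, 'az': 0.0598, 'jaw': 1}
{'dx': -0.1381, 'dy': -0.0422, 'dz': 0.0082, 'ax': -0.0001, 'ay': 0.0, 'az': 0.0598, 'jaw': 1}
{'dx': -0.1413, 'dy': -0.0296, 'dz': 0.0083, 'ax': 0.0, 'ay': 0.0, 'az': 0.0598, 'jaw': 1}
{'dx': -0.1433, 'dy': -0.0169, 'dz': 0.0082, 'ax': -0.0, 'ay': 0.0, 'az': 0.0598, 'jaw': 1}
{'dx': -0.1443, 'dy': -0.0039, 'dz': 0.0083, 'ax': -0.0, 'ay': 0.0001, 'az': 0.0598, 'jaw': 1}
{'dx': -0.1441, 'dy': 0.009, 'dz': 0.0082, 'ax': -0.0001, 'ay': -0.0, 'az': 0.0598, 'jaw': 1}
{'dx': -0.1426, 'dy': 0.0218, 'dz': 0.0082, 'ax': -0.0, 'ay': 0.0, 'az': 0.0598, 'jaw': 1}
{'dx': -0.1402, 'dy': 0.0346, 'dz': 0.0083, 'ax': -0.0, 'ay': 0.0, 'az': 0.0598, 'jaw': 1}
{'dx': -0.1365, 'dy': 0.0469, 'dz': 0.0082, 'ax': -0.0001, 'ay': 0.0001, 'az': 0.0598, 'jaw': 1}
{'dx': -0.1317, 'dy': 0.0591, 'dz': 0.0082, 'ax': -0.0, 'ay': -0.0, 'az': 0.0598, 'jaw': 1}
{'dx': -0.1259, 'dy': 0.0705, 'dz': 0.0082, 'ax': -0.0, 'ay': -0.0, 'az': 0.0598, 'jaw': 1}
{'dx': -0.1191, 'dy': 0.0816, 'dz': 0.0083, 'ax': -0.0001, 'ay': 0.0, 'az': 0.0598, 'jaw': 1}
```

Emit:
apply_moves --targets '[{"dx": -0.114,"dy": -0.088,"dz": 0.008,"ax": 0,"ay": 0,"az": 0.06,"jaw": 1},{"dx": -0.122,"dy": -0.077,"dz": 0.008,"ax": 0,"ay": 0,"az": 0.06,"jaw": 1},{"dx": -0.128,"dy": -0.066,"dz": 0.008,"ax": 0,"ay": 0,"az": 0.06,"jaw": 1},{"dx": -0.134,"dy": -0.054,"dz": 0.008,"ax": 0,"ay": 0,"az": 0.06,"jaw": 1},{"dx": -0.138,"dy": -0.042,"dz": 0.008,"ax": 0,"ay": 0,"az": 0.06,"jaw": 1}]'

```text
t: 0.72
tool_pos: [0.2973, 0.4433, 0.2212]
orientation: [0.376, 0.927, 0.0, 0.0]
force: [0.7, -0.6, -0.5]
grip_width: 0.0857
```

Emit:
apply_moves --targets '[{"dx": -0.141,"dy": -0.03,"dz": 0.008,"ax": 0,"ay": 0,"az": 0.06,"jaw": 1},{"dx": -0.143,"dy": -0.017,"dz": 0.008,"ax": 0,"ay": 0,"az": 0.06,"jaw": 1},{"dx": -0.144,"dy": -0.004,"dz": 0.008,"ax": 0,"ay": 0,"az": 0.06,"jaw": 1},{"dx": -0.144,"dy": 0.009,"dz": 0.008,"ax": 0,"ay": 0,"az": 0.06,"jaw": 1},{"dx": -0.143,"dy": 0.022,"dz": 0.008,"ax": 0,"ay": 0,"az": 0.06,"jaw": 1}]'

```text
t: 1.13
tool_pos: [0.3984, 0.2939, 0.2114]
orientation: [0.574, 0.819, 0.0, 0.0]
force: [0.7, 0.2, 0.1]
grip_width: 0.0852
```

Emit:
apply_moves --targets '[{"dx": -0.14,"dy": 0.035,"dz": 0.008,"ax": 0,"ay": 0,"az": 0.06,"jaw": 1},{"dx": -0.136,"dy": 0.047,"dz": 0.008,"ax": 0,"ay": 0,"az": 0.06,"jaw": 1},{"dx": -0.132,"dy": 0.059,"dz": 0.008,"ax": 0,"ay": 0,"az": 0.06,"jaw": 1},{"dx": -0.126,"dy": 0.07,"dz": 0.008,"ax": 0,"ay": 0,"az": 0.06,"jaw": 1},{"dx": -0.119,"dy": 0.082,"dz": 0.008,"ax": 0,"ay": 0,"az": 0.06,"jaw": 1}]'

```text
t: 1.55
tool_pos: [0.4996, 0.1443, 0.2014]
orientation: [0.742, 0.67, 0.0, 0.0]
force: [0.7, 0.7, 0.2]
grip_width: 0.0853
```

Check from near with the wrist camera, then plan the descent.

Run:
```python
from h import *
c=arm.read_camera("wrist");im=c["color"];print(c["eye"],c["fx"])
for z,col in((.106,(0,255,0)),):
    for sx in(-1,1):
        for sy in(-1,1):
            a=np.radians(-95.3);p=np.array([.4998,.146])+sx*.019*np.array([np.cos(a),np.sin(a)])+sy*.013*np.array([-np.sin(a),np.cos(a)])
            u=proj(c,[*p,z]);cv2.circle(im,(int(round(u[0])),int(round(u[1]))),3,col,1)
            print(u)
cv2.imwrite("pics/w1.png",im)
plan([.4998,.1465,.064],-5.3,5,1)
```

```text
[0.50737725 0.21791225 0.34520181] 409.68537059648685
(np.float64(293.15805082101355), np.float64(207.96593743694936))
(np.float64(336.7616745627071), np.float64(207.5979219683535))
(np.float64(294.67722788102026), np.float64(267.6167639580955))
(np.float64(336.3662228430234), np.float64(267.27499106152584))
t 1.6 pos [0.5024 0.1396 0.201 ] yaw -6.26 F [ 0.4 -4.2  0.1] w 0.0852
{'dx': 0.0057, 'dy': -0.0029, 'dz': 0.1096, 'ax': 0.0004, 'ay': 0.0005, 'az': -0.0022, 'jaw': 1}
{'dx': 0.0057, 'dy': -0.0029, 'dz': 0.1096, 'ax': 0.0003, 'ay': 0.0006, 'az': -0.0023, 'jaw': 1}
{'dx': 0.0056, 'dy': -0.0028, 'dz': 0.1096, 'ax': 0.0004, 'ay': 0.0005, 'az': -0.0022, 'jaw': 1}
{'dx': 0.0055, 'dy': -0.0027, 'dz': 0.1097, 'ax': 0.0004, 'ay': 0.0005, 'az': -0.0023, 'jaw': 1}
{'dx': 0.0054, 'dy': -0.0026, 'dz': 0.1096, 'ax': 0.0004, 'ay': 0.0006, 'az': -0.0022, 'jaw': 1}
```

View pics/w1.png

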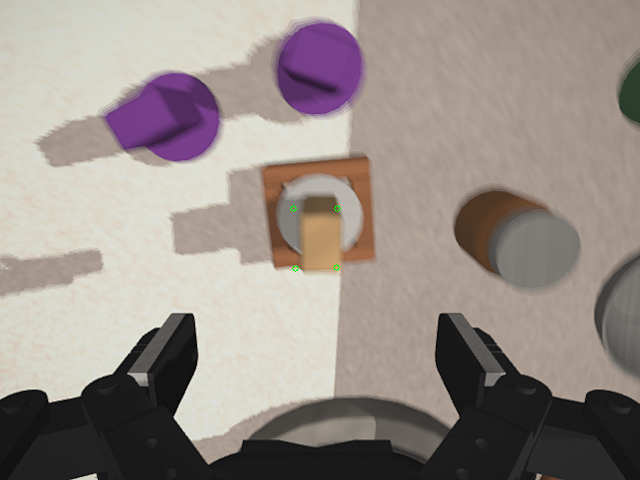

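The wrist view was taken while the arm was still swinging. The grip top is at about (321,238), within a few pixels of the prediction. I'll settle first, then descend.

Emit:
apply_moves --targets '[{"dx": 0,"dy": 0,"dz": 0.08,"jaw": 1},{"dx": 0,"dy": 0,"dz": 0,"jaw": 1},{"dx": 0,"dy": 0,"dz": 0,"jaw": 1},{"dx": 0,"dy": 0,"dz": 0,"jaw": 1}]'

```text
$.targets[0]: bad value
```

Run:
```python
from h import *
plan([.4998,.1465,.064],-5.3,4,1)
c=arm.read_camera("wrist");im=c["color"]
m=cv2.inRange(cv2.cvtColor(im,cv2.COLOR_BGR2HSV),(10,60,140),(25,150,255))
for k in cv2.findContours(m,0,2)[0]:
    if cv2.contourArea(k)>400:
        r=cv2.minAreaRect(k);print(r)
        P=[onz(c,*q,.106)[:2] for q in cv2.boxPoints(r)];print(np.round(P,4).tolist(),sum(P)/4)
cv2.imwrite("pics/w2.png",im)
```

```text
t 1.6 pos [0.5024 0.1396 0.201 ] yaw -6.26 F [ 0.4 -4.2  0.1] w 0.0852
{'dx': 0.0072, 'dy': -0.0037, 'dz': 0.137, 'ax': 0.0005, 'ay': 0.0007, 'az': -0.0028, 'jaw': 1}
{'dx': 0.007, 'dy': -0.0035, 'dz': 0.137, 'ax': 0.0004, 'ay': 0.0006, 'az': -0.0028, 'jaw': 1}
{'dx': 0.0069, 'dy': -0.0035, 'dz': 0.137, 'ax': 0.0005, 'ay': 0.0007, 'az': -0.0028, 'jaw': 1}
{'dx': 0.0068, 'dy': -0.0033, 'dz': 0.1371, 'ax': 0.0005, 'ay': 0.0007, 'az': -0.0028, 'jaw': 1}
((330.3606872558594, 231.6819305419922), (58.453460693359375, 76.37962341308594), 88.15238952636719)
[[0.491, 0.1638], [0.5361, 0.1604], [0.5347, 0.1235], [0.4875, 0.1271]] [0.5123376  0.14370889]
((356.7052307128906, 200.35574340820312), (67.23641967773438, 19.44597816467285), 84.64418029785156)
[[0.5239, 0.1815], [0.5351, 0.1813], [0.5359, 0.1407], [0.5242, 0.1409]] [0.529781   0.16111827]
((307.99102783203125, 161.48043823242188), (17.266489028930664, 109.2228012084961), 83.74596405029297)
[[0.4724, 0.1923], [0.5348, 0.1922], [0.5352, 0.1824], [0.4719, 0.1824]] [0.50358385 0.18732257]
```

All keys are needed in each row, so I'm resending.

Emit:
apply_moves --targets '[{"dx": 0,"dy": 0,"dz": 0.08,"ax": 0,"ay": 0,"az": 0,"jaw": 1},{"dx": 0,"dy": 0,"dz": 0,"ax": 0,"ay": 0,"az": 0,"jaw": 1},{"dx": 0,"dy": 0,"dz": 0,"ax": 0,"ay": 0,"az": 0,"jaw": 1},{"dx": 0,"dy": 0,"dz": 0,"ax": 0,"ay": 0,"az": 0,"jaw": 1}]'

```text
t: 1.98
tool_pos: [0.4985, 0.1467, 0.1816]
orientation: [0.74, 0.673, -0.0, -0.0]
force: [-0.2, -0.0, 0.6]
grip_width: 0.0856
```

Run:
```python
from h import *
plan([.4998,.1465,.064],-5.3,4,1)
c=arm.read_camera("wrist");im=c["color"]
m=cv2.inRange(cv2.cvtColor(im,cv2.COLOR_BGR2HSV),(12,80,140),(20,140,255))
i=im[200:260,280:360];print(cv2.cvtColor(i,cv2.COLOR_BGR2HSV)[::15,::10].tolist())
for sx in(-1,1):
    for sy in(-1,1):
        a=np.radians(-95.3);p=np.array([.4998,.146])+sx*.019*np.array([np.cos(a),np.sin(a)])+sy*.013*np.array([-np.sin(a),np.cos(a)])
        u=proj(c,[*p,.106]);cv2.circle(im,(int(round(u[0])),int(round(u[1]))),2,(0,255,0),1)
cv2.imwrite("pics/w2.png",im[100:340,200:520])
```

```text
t 1.98 pos [0.4985 0.1467 0.1816] yaw -5.48 F [-0.2 -0.   0.6] w 0.0856
{'dx': -0.0001, 'dy': 0.0013, 'dz': 0.1176, 'ax': -0.0, 'ay': -0.0, 'az': -0.0005, 'jaw': 1}
{'dx': -0.0, 'dy': 0.0014, 'dz': 0.1177, 'ax': -0.0001, 'ay': -0.0, 'az': -0.0005, 'jaw': 1}
{'dx': -0.0001, 'dy': 0.0013, 'dz': 0.1176, 'ax': 0.0, 'ay': -0.0, 'az': -0.0005, 'jaw': 1}
{'dx': -0.0, 'dy': 0.0013, 'dz': 0.1176, 'ax': -0.0, 'ay': -0.0001, 'az': -0.0005, 'jaw': 1}
[[[11, 142, 70], [16, 18, 183], [15, 16, 187], [16, 79, 107], [16, 82, 112], [16, 80, 108], [15, 16, 188], [18, 16, 187]], [[19, 15, 133], [20, 17, 134], [17, 125, 88], [16, 106, 99], [16, 105, 104], [17, 107, 105], [15, 64, 147], [16, 17, 194]], [[20, 18, 131], [13, 14, 130], [16, 110, 153], [16, 113, 197], [17, 112, 202], [16, 111, 190], [16, 111, 190], [20, 16, 189]], [[10, 80, 111], [17, 17, 135], [16, 111, 158], [16, 110, 183], [16, 112, 192], [16, 111, 188], [16, 112, 186], [16, 17, 190]]]
```

View pics/w2.png

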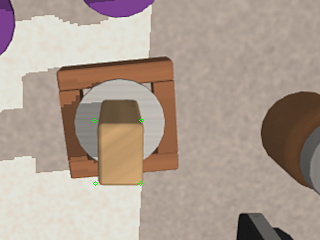

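Settled view: the grip top spans (100–143, 122–184) in the crop and the prediction is within about 1 mm. Descending and gripping.

Emit:
apply_moves --targets '[{"dx": 0,"dy": 0.002,"dz": 0.14,"ax": 0,"ay": 0,"az": 0,"jaw": 1},{"dx": 0,"dy": 0.002,"dz": 0.14,"ax": 0,"ay": 0,"az": 0,"jaw": 1},{"dx": 0,"dy": 0.002,"dz": 0.12,"ax": 0,"ay": 0,"az": 0,"jaw": 1},{"dx": 0,"dy": 0.002,"dz": 0.07,"ax": 0,"ay": 0,"az": 0,"jaw": 1},{"dx": 0,"dy": 0,"dz": 0,"ax": 0,"ay": 0,"az": 0,"jaw": 0}]' --squeeze 50

```text
t: 2.45
tool_pos: [0.4975, 0.1459, 0.0598]
orientation: [0.74, 0.672, -0.003, -0.002]
force: [0.2, -0.1, -0.6]
grip_width: 0.0757
```

Emit:
apply_moves --targets '[{"dx": 0,"dy": 0,"dz": 0,"ax": 0,"ay": 0,"az": 0,"jaw": -1},{"dx": 0,"dy": 0,"dz": 0,"ax": 0,"ay": 0,"az": 0,"jaw": -1},{"dx": 0,"dy": 0,"dz": 0,"ax": 0,"ay": 0,"az": 0,"jaw": -1},{"dx": 0,"dy": 0,"dz": 0,"ax": 0,"ay": 0,"az": 0,"jaw": -1},{"dx": 0,"dy": 0,"dz": 0,"ax": 0,"ay": 0,"az": 0,"jaw": -1}]' --squeeze 50

```text
t: 2.87
tool_pos: [0.5023, 0.1462, 0.0662]
orientation: [0.741, 0.672, 0.001, 0.001]
force: [-1.2, 0.6, 5.1]
grip_width: 0.0253
```

Emit:
apply_moves --targets '[{"dx": 0,"dy": 0,"dz": 0,"ax": 0,"ay": 0,"az": 0,"jaw": -1},{"dx": 0,"dy": 0,"dz": 0,"ax": 0,"ay": 0,"az": 0,"jaw": -1},{"dx": 0,"dy": 0,"dz": 0,"ax": 0,"ay": 0,"az": 0,"jaw": -1}]'

```text
t: 3.12
tool_pos: [0.5023, 0.1462, 0.0662]
orientation: [0.741, 0.672, 0.001, 0.001]
force: [-2.2, 0.9, 7.3]
grip_width: 0.0257
```

Gripped at 25.7 mm width. Lifting and crossing over to the mill.

Emit:
apply_moves --targets '[{"dx": 0,"dy": 0,"dz": -0.1,"ax": 0,"ay": 0,"az": 0,"jaw": -1},{"dx": 0,"dy": 0,"dz": -0.16,"ax": 0,"ay": 0,"az": 0,"jaw": -1},{"dx": 0,"dy": 0,"dz": -0.16,"ax": 0,"ay": 0,"az": 0,"jaw": -1},{"dx": 0,"dy": 0,"dz": -0.16,"ax": 0,"ay": 0,"az": 0,"jaw": -1},{"dx": 0,"dy": 0,"dz": -0.16,"ax": 0,"ay": 0,"az": 0,"jaw": -1}]'

```text
t: 3.53
tool_pos: [0.5, 0.1456, 0.2501]
orientation: [0.741, 0.672, -0.0, -0.0]
force: [1.0, 0.4, -3.5]
grip_width: 0.0253
```

Emit:
apply_moves --targets '[{"dx": 0,"dy": 0,"dz": -0.08,"ax": 0,"ay": 0,"az": 0,"jaw": -1},{"dx": 0,"dy": 0,"dz": 0,"ax": 0,"ay": 0,"az": 0,"jaw": -1},{"dx": 0,"dy": 0,"dz": 0,"ax": 0,"ay": 0,"az": 0,"jaw": -1},{"dx": 0,"dy": 0,"dz": 0,"ax": 0,"ay": 0,"az": 0,"jaw": -1}]'

```text
t: 3.87
tool_pos: [0.4996, 0.1456, 0.2658]
orientation: [0.741, 0.672, -0.002, -0.001]
force: [0.3, 0.2, -3.0]
grip_width: 0.0257
```

Run:
```python
from h import *
plan([.4948,-.1715,.262],29,10,-1)
```

```text
t 3.87 pos [0.4996 0.1456 0.2658] yaw -5.56 F [ 0.3  0.2 -3. ] w 0.0257
{'dx': -0.1264, 'dy': 0.0104, 'dz': 0.0016, 'ax': -0.0003, 'ay': -0.0, 'az': -0.0402, 'jaw': -1}
{'dx': -0.1268, 'dy': 0.0028, 'dz': 0.0016, 'ax': -0.0003, 'ay': -0.0, 'az': -0.0402, 'jaw': -1}
{'dx': -0.1268, 'dy': -0.0049, 'dz': 0.0016, 'ax': -0.0003, 'ay': -0.0001, 'az': -0.0402, 'jaw': -1}
{'dx': -0.1262, 'dy': -0.0125, 'dz': 0.0016, 'ax': -0.0003, 'ay': 0.0, 'az': -0.0403, 'jaw': -1}
{'dx': -0.1253, 'dy': -0.0201, 'dz': 0.0016, 'ax': -0.0003, 'ay': 0.0, 'az': -0.0402, 'jaw': -1}
{'dx': -0.1238, 'dy': -0.0277, 'dz': 0.0016, 'ax': -0.0003, 'ay': -0.0, 'az': -0.0402, 'jaw': -1}
{'dx': -0.1219, 'dy': -0.035, 'dz': 0.0016, 'ax': -0.0003, 'ay': -0.0, 'az': -0.0402, 'jaw': -1}
{'dx': -0.1196, 'dy': -0.0423, 'dz': 0.0016, 'ax': -0.0003, 'ay': -0.0001, 'az': -0.0402, 'jaw': -1}
{'dx': -0.1168, 'dy': -0.0495, 'dz': 0.0015, 'ax': -0.0003, 'ay': 0.0, 'az': -0.0402, 'jaw': -1}
{'dx': -0.1136, 'dy': -0.0564, 'dz': 0.0016, 'ax': -0.0003, 'ay': 0.0, 'az': -0.0402, 'jaw': -1}
```

Emit:
apply_moves --targets '[{"dx": -0.126,"dy": 0.01,"dz": 0.002,"ax": 0,"ay": 0,"az": -0.04,"jaw": -1},{"dx": -0.127,"dy": 0.003,"dz": 0.002,"ax": 0,"ay": 0,"az": -0.04,"jaw": -1},{"dx": -0.127,"dy": -0.005,"dz": 0.002,"ax": 0,"ay": 0,"az": -0.04,"jaw": -1},{"dx": -0.126,"dy": -0.013,"dz": 0.002,"ax": 0,"ay": 0,"az": -0.04,"jaw": -1},{"dx": -0.125,"dy": -0.02,"dz": 0.002,"ax": 0,"ay": 0,"az": -0.04,"jaw": -1}]'

```text
t: 4.28
tool_pos: [0.4963, -0.0137, 0.2621]
orientation: [0.631, 0.776, -0.002, -0.003]
force: [1.3, -0.5, -3.4]
grip_width: 0.0249
```

Emit:
apply_moves --targets '[{"dx": -0.124,"dy": -0.028,"dz": 0.002,"ax": 0,"ay": 0,"az": -0.04,"jaw": -1},{"dx": -0.122,"dy": -0.035,"dz": 0.002,"ax": 0,"ay": 0,"az": -0.04,"jaw": -1},{"dx": -0.12,"dy": -0.042,"dz": 0.002,"ax": 0,"ay": 0,"az": -0.04,"jaw": -1},{"dx": -0.117,"dy": -0.05,"dz": 0.002,"ax": 0,"ay": 0,"az": -0.04,"jaw": -1},{"dx": -0.114,"dy": -0.056,"dz": 0.002,"ax": 0,"ay": 0,"az": -0.041,"jaw": -1}]'

```text
t: 4.7
tool_pos: [0.4937, -0.1723, 0.2595]
orientation: [0.507, 0.862, -0.0, -0.003]
force: [1.2, 0.8, -3.2]
grip_width: 0.0254
```

Emit:
apply_moves --targets '[{"dx": 0,"dy": 0,"dz": 0,"ax": 0,"ay": 0,"az": 0,"jaw": -1},{"dx": 0,"dy": 0,"dz": 0,"ax": 0,"ay": 0,"az": 0,"jaw": -1},{"dx": 0,"dy": 0,"dz": 0,"ax": 0,"ay": 0,"az": 0,"jaw": -1},{"dx": 0,"dy": 0,"dz": 0,"ax": 0,"ay": 0,"az": 0,"jaw": -1}]'

```text
t: 5.03
tool_pos: [0.495, -0.1703, 0.2619]
orientation: [0.508, 0.861, 0.0, -0.002]
force: [0.1, 0.4, -4.2]
grip_width: 0.0255
```

Run:
```python
from h import *
plan([.4948,-.1715,.200],29,3,-1)
c=arm.read_camera("wrist");im=c["color"]
O=np.array([.5045,-.189]);a=np.radians(-61);X=np.array([np.cos(a),np.sin(a)]);Y=np.array([-X[1],X[0]])
for x,y in[(-.02,.012),(-.02,-.012),(.02,.012),(.02,-.012),(.06,.012),(.06,-.012),(.1,.012),(.1,-.012),(.12,.031),(.12,-.031)]:
    u=proj(c,[*(O+x*X+y*Y),.147]);print(x,y,np.round(u));cv2.circle(im,(int(round(u[0])),int(round(u[1]))),2,(0,255,0),1)
cv2.imwrite("pics/w3.png",cv2.convertScaleAbs(im,alpha=1.5))
```

```text
t 5.03 pos [ 0.495  -0.1703  0.2619] yaw 28.95 F [ 0.1  0.4 -4.2] w 0.0255
{'dx': -0.0016, 'dy': -0.0009, 'dz': 0.0826, 'ax': -0.0003, 'ay': -0.0006, 'az': -0.0002, 'jaw': -1}
{'dx': -0.0014, 'dy': -0.0009, 'dz': 0.0826, 'ax': -0.0004, 'ay': -0.0006, 'az': -0.0002, 'jaw': -1}
{'dx': -0.0014, 'dy': -0.001, 'dz': 0.0825, 'ax': -0.0003, 'ay': -0.0007, 'az': -0.0002, 'jaw': -1}
-0.02 0.012 [334. 234.]
-0.02 -0.012 [297. 234.]
0.02 0.012 [333. 290.]
0.02 -0.012 [298. 290.]
0.06 0.012 [333. 342.]
0.06 -0.012 [299. 342.]
0.1 0.012 [332. 389.]
0.1 -0.012 [300. 389.]
0.12 0.031 [357. 412.]
0.12 -0.031 [275. 412.]
```

View pics/w3.png

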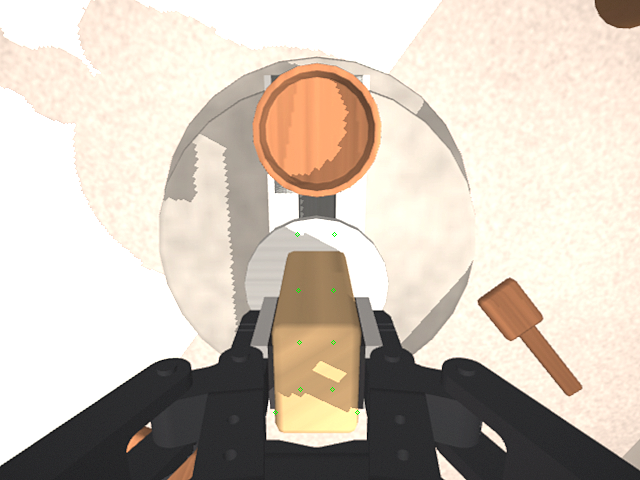

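The wrist view shows the slot at columns of about 300–336 near row 205, between the cup (316,129) and the flange (centre about (317,265)). I'll measure the lateral offset from slot edges, cup and flange numerically.

Run:
```python
from h import *
c=arm.read_camera("wrist");im=c["color"];g=cv2.cvtColor(im,cv2.COLOR_BGR2GRAY).astype(int)
s=arm.observe();P=s["tool_pos"][:2]
O=np.array([.5045,-.189]);a=np.radians(-61);X=np.array([np.cos(a),np.sin(a)]);Y=np.array([-X[1],X[0]])
loc=lambda p:((p[:2]-O)@X,(p[:2]-O)@Y)
for r in range(197,217,4):
    row=cv2.GaussianBlur(g[r:r+1].astype(np.float32),(3,1),0)[0]; d=np.diff(row)
    l=285+np.argmin(d[285:312]);q=325+np.argmax(d[325:350])
    print(r,l+.5,q+.5,np.round(loc(onz(c,l+.5,r,.147)),4),np.round(loc(onz(c,q+.5,r,.147)),4))
    print(g[r,290:345:3].tolist())
print("tcp",np.round(loc(P),4))
m=cv2.inRange(cv2.cvtColor(im,cv2.COLOR_BGR2HSV),(3,110,40),(14,255,255))[50:205,240:395]
k=max(cv2.findContours(m,0,2)[0],key=cv2.contourArea);(u,v),r=cv2.minEnclosingCircle(k);print("cup",u+240,v+50,r,np.round(loc(onz(c,u+240,v+50,.171)),4))
```

```text
197 297.5 335.5 [-0.0444 -0.0114] [-0.0444  0.013 ]
[195, 199, 206, 66, 65, 65, 66, 63, 63, 59, 61, 64, 64, 66, 67, 112, 199, 198, 200]
201 297.5 335.5 [-0.0417 -0.0114] [-0.0418  0.013 ]
[194, 198, 204, 74, 84, 66, 67, 67, 67, 66, 66, 66, 65, 67, 66, 115, 199, 199, 199]
205 297.5 335.5 [-0.0391 -0.0115] [-0.0391  0.0131]
[194, 198, 205, 70, 62, 65, 65, 66, 66, 66, 64, 65, 65, 67, 66, 119, 199, 199, 199]
209 297.5 335.5 [-0.0365 -0.0115] [-0.0365  0.0131]
[194, 198, 204, 68, 68, 66, 66, 66, 67, 64, 64, 66, 65, 67, 66, 124, 199, 199, 199]
213 297.5 334.5 [-0.0338 -0.0115] [-0.0338  0.0125]
[194, 198, 204, 66, 94, 66, 66, 66, 67, 65, 64, 65, 65, 67, 66, 134, 198, 198, 198]
tcp [-0.0208  0.0011]
cup 316.0 129.5 66.50761413574219 [-0.087   0.0005]
```

Slot centre sits at y = +0.7 mm, cup at +0.5 mm and TCP at +1.1 mm in my mill frame, so 0.4 mm off. That's fine, so I'm descending into the slot.

Emit:
apply_moves --targets '[{"dx": 0,"dy": -0.002,"dz": 0.07,"ax": 0,"ay": 0,"az": 0,"jaw": -1},{"dx": 0,"dy": 0,"dz": 0.1,"ax": 0,"ay": 0,"az": 0,"jaw": -1},{"dx": 0,"dy": 0,"dz": 0.04,"ax": 0,"ay": 0,"az": 0,"jaw": -1},{"dx": 0,"dy": 0,"dz": 0,"ax": 0,"ay": 0,"az": 0,"jaw": -1},{"dx": 0,"dy": 0,"dz": 0.01,"ax": 0,"ay": 0,"az": 0,"jaw": -1}]'

```text
t: 5.55
tool_pos: [0.4953, -0.1713, 0.2092]
orientation: [0.508, 0.861, 0.0, 0.0]
force: [0.1, -0.1, -3.0]
grip_width: 0.0255
```

Emit:
apply_moves --targets '[{"dx": 0,"dy": 0,"dz": 0.012,"ax": 0,"ay": 0,"az": 0,"jaw": -1},{"dx": 0,"dy": 0,"dz": 0.012,"ax": 0,"ay": 0,"az": 0,"jaw": -1},{"dx": 0,"dy": 0,"dz": 0.012,"ax": 0,"ay": 0,"az": 0,"jaw": -1},{"dx": 0,"dy": 0,"dz": 0,"ax": 0,"ay": 0,"az": 0,"jaw": -1}]'

```text
t: 5.88
tool_pos: [0.495, -0.1716, 0.1995]
orientation: [0.508, 0.861, -0.0, -0.0]
force: [0.1, 0.2, -3.2]
grip_width: 0.0257
```

Emit:
apply_moves --targets '[{"dx": 0,"dy": 0,"dz": 0.014,"ax": 0,"ay": 0,"az": 0,"jaw": -1},{"dx": 0,"dy": 0,"dz": 0.014,"ax": 0,"ay": 0,"az": 0,"jaw": -1},{"dx": 0,"dy": 0,"dz": 0.014,"ax": 0,"ay": 0,"az": 0,"jaw": -1},{"dx": 0,"dy": 0,"dz": 0,"ax": 0,"ay": 0,"az": 0,"jaw": -1}]'

```text
t: 6.22
tool_pos: [0.4946, -0.1715, 0.1881]
orientation: [0.508, 0.861, -0.0, -0.001]
force: [0.2, 0.7, -2.7]
grip_width: 0.0255
```

Emit:
apply_moves --targets '[{"dx": 0,"dy": 0,"dz": 0.008,"ax": 0,"ay": 0,"az": 0,"jaw": -1},{"dx": 0,"dy": 0,"dz": 0.008,"ax": 0,"ay": 0,"az": 0,"jaw": -1},{"dx": 0,"dy": 0,"dz": 0,"ax": 0,"ay": 0,"az": 0,"jaw": -1}]'

```text
t: 6.47
tool_pos: [0.4949, -0.1716, 0.1848]
orientation: [0.508, 0.861, -0.0, -0.0]
force: [-1.2, 0.7, -2.3]
grip_width: 0.0253
```

Emit:
apply_moves --targets '[{"dx": 0,"dy": 0,"dz": 0.004,"ax": 0,"ay": 0,"az": 0,"jaw": -1},{"dx": 0,"dy": 0,"dz": 0.004,"ax": 0,"ay": 0,"az": 0,"jaw": -1},{"dx": 0,"dy": 0,"dz": 0,"ax": 0,"ay": 0,"az": 0,"jaw": -1}]'

```text
t: 6.72
tool_pos: [0.4952, -0.1717, 0.1835]
orientation: [0.508, 0.861, -0.0, 0.0]
force: [0.0, 0.1, -3.6]
grip_width: 0.0252
```

Emit:
apply_moves --targets '[{"dx": 0,"dy": 0,"dz": 0.002,"ax": 0,"ay": 0,"az": 0,"jaw": -1},{"dx": 0,"dy": 0,"dz": 0.002,"ax": 0,"ay": 0,"az": 0,"jaw": -1},{"dx": 0,"dy": 0,"dz": 0,"ax": 0,"ay": 0,"az": 0,"jaw": -1}]'

```text
t: 6.97
tool_pos: [0.4953, -0.1718, 0.1834]
orientation: [0.508, 0.861, -0.0, 0.0]
force: [-2.5, 1.6, 3.3]
grip_width: 0.0251
```

Seated: force went from -3.5 to +3.3 N and handle centre is at about 0.188. Now I'll slide along the mill's +x (tool -x), first the 20 mm that are sure to be clear.

Emit:
apply_moves --targets '[{"dx": 0,"dy": 0,"dz": 0,"ax": 0,"ay": 0,"az": 0,"jaw": -1},{"dx": -0.02,"dy": 0,"dz": 0,"ax": 0,"ay": 0,"az": 0,"jaw": -1},{"dx": -0.03,"dy": 0,"dz": 0,"ax": 0,"ay": 0,"az": 0,"jaw": -1},{"dx": -0.02,"dy": 0,"dz": 0,"ax": 0,"ay": 0,"az": 0,"jaw": -1},{"dx": -0.01,"dy": 0,"dz": 0,"ax": 0,"ay": 0,"az": 0,"jaw": -1}]'

```text
t: 7.38
tool_pos: [0.5058, -0.1895, 0.1834]
orientation: [0.508, 0.861, 0.001, 0.001]
force: [1.3, 0.8, 0.3]
grip_width: 0.0255
```

```bash
cat >> h.py <<'E'
def st():
    s=arm.observe();O=np.array([.5045,-.189]);a=np.radians(-61);X=np.array([np.cos(a),np.sin(a)]);Y=np.array([-X[1],X[0]])
    f=np.array(s["force"])[:2];d=s["tool_pos"][:2]-O
    print("t",round(s["t"],2),"mill xy mm",np.round([d@X*1e3,d@Y*1e3],1),"z",round(s["tool_pos"][2],4),"Fx,Fy mill",np.round([f@X,f@Y],1),"Fz",round(s["force"][2],1),"yaw",round(np.degrees(np.arctan2(*R.from_quat(s["orientation"]).as_matrix()[[1,0],1])),1),"w",round(s["grip_width"],4))
E
python3 -c "from h import *;st()"
```

```text
t 7.38 mill xy mm [1.1 0.9] z 0.1834 Fx,Fy mill [-0.1  1.6] Fz 0.3 yaw 28.9 w 0.0255
```

Emit:
apply_moves --targets '[{"dx": -0.0035,"dy": 0,"dz": 0,"ax": 0,"ay": 0,"az": 0,"jaw": -1},{"dx": -0.0035,"dy": 0,"dz": 0,"ax": 0,"ay": 0,"az": 0,"jaw": -1},{"dx": -0.0035,"dy": 0,"dz": 0,"ax": 0,"ay": 0,"az": 0,"jaw": -1},{"dx": -0.0035,"dy": 0,"dz": 0,"ax": 0,"ay": 0,"az": 0,"jaw": -1},{"dx": 0,"dy": 0,"dz": 0,"ax": 0,"ay": 0,"az": 0,"jaw": -1}]'

```text
t: 7.8
tool_pos: [0.5073, -0.1923, 0.1834]
orientation: [0.508, 0.861, 0.001, 0.001]
force: [-1.5, 3.8, 6.3]
grip_width: 0.0255
```

```bash
python3 -c "from h import *;st()"
```

```text
t 7.8 mill xy mm [4.2 0.8] z 0.1834 Fx,Fy mill [-4.   0.5] Fz 6.3 yaw 28.9 w 0.0255
```

Fx is -4 N. With about 9 N pressing down this could be friction, so I'll ease the vertical load and look again.

Emit:
apply_moves --targets '[{"dx": 0,"dy": 0,"dz": -0.002,"ax": 0,"ay": 0,"az": 0,"jaw": -1},{"dx": 0,"dy": 0,"dz": -0.001,"ax": 0,"ay": 0,"az": 0,"jaw": -1},{"dx": 0,"dy": 0,"dz": 0,"ax": 0,"ay": 0,"az": 0,"jaw": -1}]'

```text
t: 8.05
tool_pos: [0.5072, -0.1923, 0.1834]
orientation: [0.508, 0.861, 0.001, 0.001]
force: [0.7, 3.7, 3.3]
grip_width: 0.0259
```

```bash
python3 -c "from h import *;st()"
```

```text
t 8.05 mill xy mm [4.2 0.8] z 0.1834 Fx,Fy mill [-2.8  2.4] Fz 3.3 yaw 28.9 w 0.0259
```

Emit:
apply_moves --targets '[{"dx": -0.003,"dy": 0,"dz": 0,"ax": 0,"ay": 0,"az": 0,"jaw": -1},{"dx": -0.003,"dy": 0,"dz": 0,"ax": 0,"ay": 0,"az": 0,"jaw": -1},{"dx": 0,"dy": 0,"dz": 0,"ax": 0,"ay": 0,"az": 0,"jaw": -1}]'

```text
t: 8.3
tool_pos: [0.5074, -0.1937, 0.1834]
orientation: [0.508, 0.861, 0.0, 0.0]
force: [-0.8, 3.6, 5.0]
grip_width: 0.0254
```

```bash
python3 -c "from h import *;st()"
```

```text
t 8.3 mill xy mm [5.5 0.3] z 0.1834 Fx,Fy mill [-3.5  1.1] Fz 5.0 yaw 28.9 w 0.0254
```

Moving 1.3 mm barely changed Fx, so that is friction. I'll ease off a little more and continue.

Emit:
apply_moves --targets '[{"dx": -0.003,"dy": 0,"dz": -0.002,"ax": 0,"ay": 0,"az": 0,"jaw": -1},{"dx": -0.003,"dy": 0,"dz": 0,"ax": 0,"ay": 0,"az": 0,"jaw": -1},{"dx": -0.003,"dy": 0,"dz": 0,"ax": 0,"ay": 0,"az": 0,"jaw": -1},{"dx": -0.003,"dy": 0,"dz": 0,"ax": 0,"ay": 0,"az": 0,"jaw": -1}]'

```text
t: 8.63
tool_pos: [0.5083, -0.1963, 0.1834]
orientation: [0.508, 0.861, -0.0, -0.0]
force: [-3.3, 3.2, 4.5]
grip_width: 0.0256
```

```bash
python3 -c "from h import *;st()"
```

```text
t 8.63 mill xy mm [ 8.3 -0.2] z 0.1834 Fx,Fy mill [-4.4 -1.4] Fz 4.5 yaw 28.9 w 0.0256
```

Emit:
apply_moves --targets '[{"dx": -0.003,"dy": 0,"dz": 0,"ax": 0,"ay": 0,"az": 0,"jaw": -1},{"dx": -0.003,"dy": 0,"dz": 0,"ax": 0,"ay": 0,"az": 0,"jaw": -1},{"dx": -0.003,"dy": 0,"dz": 0,"ax": 0,"ay": 0,"az": 0,"jaw": -1}]'

```text
t: 8.88
tool_pos: [0.5096, -0.1983, 0.1834]
orientation: [0.508, 0.861, -0.0, -0.0]
force: [-2.6, 2.5, 3.5]
grip_width: 0.0256
```

```bash
python3 -c "from h import *;st()"
```

```text
t 8.88 mill xy mm [10.7 -0. ] z 0.1834 Fx,Fy mill [-3.4 -1. ] Fz 3.5 yaw 28.9 w 0.0256
```

Emit:
apply_moves --targets '[{"dx": -0.0035,"dy": 0,"dz": -0.001,"ax": 0,"ay": 0,"az": 0,"jaw": -1},{"dx": -0.0035,"dy": 0,"dz": 0,"ax": 0,"ay": 0,"az": 0,"jaw": -1},{"dx": -0.0035,"dy": 0,"dz": 0,"ax": 0,"ay": 0,"az": 0,"jaw": -1},{"dx": -0.0035,"dy": 0,"dz": 0,"ax": 0,"ay": 0,"az": 0,"jaw": -1}]'

```text
t: 9.22
tool_pos: [0.5113, -0.2013, 0.1834]
orientation: [0.508, 0.861, -0.0, -0.0]
force: [-1.3, 2.2, 2.2]
grip_width: 0.0249
```

Emit:
apply_moves --targets '[{"dx": -0.0035,"dy": 0,"dz": 0,"ax": 0,"ay": 0,"az": 0,"jaw": -1},{"dx": -0.0035,"dy": 0,"dz": 0,"ax": 0,"ay": 0,"az": 0,"jaw": -1},{"dx": -0.0035,"dy": 0,"dz": 0,"ax": 0,"ay": 0,"az": 0,"jaw": -1},{"dx": -0.0035,"dy": 0,"dz": 0,"ax": 0,"ay": 0,"az": 0,"jaw": -1}]'

```text
t: 9.55
tool_pos: [0.513, -0.2044, 0.1834]
orientation: [0.508, 0.861, -0.0, -0.0]
force: [-0.0, 1.3, 0.3]
grip_width: 0.0254
```

Emit:
apply_moves --targets '[{"dx": -0.0035,"dy": 0,"dz": 0,"ax": 0,"ay": 0,"az": 0,"jaw": -1},{"dx": -0.0035,"dy": 0,"dz": 0,"ax": 0,"ay": 0,"az": 0,"jaw": -1},{"dx": -0.0035,"dy": 0,"dz": 0,"ax": 0,"ay": 0,"az": 0,"jaw": -1},{"dx": -0.0035,"dy": 0,"dz": 0,"ax": 0,"ay": 0,"az": 0,"jaw": -1}]'

```text
t: 9.88
tool_pos: [0.5148, -0.2075, 0.1835]
orientation: [0.508, 0.861, -0.0, -0.0]
force: [-0.8, 1.2, -0.8]
grip_width: 0.0254
```

Emit:
apply_moves --targets '[{"dx": -0.0035,"dy": 0,"dz": 0,"ax": 0,"ay": 0,"az": 0,"jaw": -1},{"dx": -0.0035,"dy": 0,"dz": 0,"ax": 0,"ay": 0,"az": 0,"jaw": -1},{"dx": -0.0035,"dy": 0,"dz": 0,"ax": 0,"ay": 0,"az": 0,"jaw": -1},{"dx": -0.0035,"dy": 0,"dz": 0,"ax": 0,"ay": 0,"az": 0,"jaw": -1}]'

```text
t: 10.22
tool_pos: [0.5164, -0.2106, 0.1835]
orientation: [0.508, 0.861, -0.0, -0.0]
force: [0.5, -0.5, -2.9]
grip_width: 0.0255
```

Emit:
apply_moves --targets '[{"dx": -0.0035,"dy": 0,"dz": 0.001,"ax": 0,"ay": 0,"az": 0,"jaw": -1},{"dx": -0.0035,"dy": 0,"dz": 0,"ax": 0,"ay": 0,"az": 0,"jaw": -1},{"dx": -0.0035,"dy": 0,"dz": 0,"ax": 0,"ay": 0,"az": 0,"jaw": -1},{"dx": -0.0035,"dy": 0,"dz": 0,"ax": 0,"ay": 0,"az": 0,"jaw": -1}]'

```text
t: 10.55
tool_pos: [0.5182, -0.2136, 0.1835]
orientation: [0.508, 0.861, -0.0, 0.0]
force: [-0.3, 0.8, -2.1]
grip_width: 0.0254
```

Emit:
apply_moves --targets '[{"dx": -0.0035,"dy": 0,"dz": 0.001,"ax": 0,"ay": 0,"az": 0,"jaw": -1},{"dx": -0.0035,"dy": 0,"dz": 0,"ax": 0,"ay": 0,"az": 0,"jaw": -1},{"dx": -0.0035,"dy": 0,"dz": 0,"ax": 0,"ay": 0,"az": 0,"jaw": -1},{"dx": -0.0035,"dy": 0,"dz": 0,"ax": 0,"ay": 0,"az": 0,"jaw": -1}]'

```text
t: 10.88
tool_pos: [0.52, -0.2166, 0.1834]
orientation: [0.508, 0.861, 0.0, 0.0]
force: [-0.9, 0.9, -0.7]
grip_width: 0.0253
```

Emit:
apply_moves --targets '[{"dx": -0.0035,"dy": 0,"dz": 0,"ax": 0,"ay": 0,"az": 0,"jaw": -1},{"dx": -0.0035,"dy": 0,"dz": 0,"ax": 0,"ay": 0,"az": 0,"jaw": -1},{"dx": -0.0035,"dy": 0,"dz": 0,"ax": 0,"ay": 0,"az": 0,"jaw": -1},{"dx": -0.0035,"dy": 0,"dz": 0,"ax": 0,"ay": 0,"az": 0,"jaw": -1}]'

```text
t: 11.22
tool_pos: [0.5217, -0.2197, 0.1835]
orientation: [0.508, 0.861, 0.0, 0.0]
force: [-2.0, 1.3, 0.1]
grip_width: 0.0256
```

Emit:
apply_moves --targets '[{"dx": -0.0035,"dy": 0,"dz": 0,"ax": 0,"ay": 0,"az": 0,"jaw": -1},{"dx": -0.0035,"dy": 0,"dz": 0,"ax": 0,"ay": 0,"az": 0,"jaw": -1},{"dx": -0.003,"dy": 0,"dz": 0,"ax": 0,"ay": 0,"az": 0,"jaw": -1}]'

```text
t: 11.47
tool_pos: [0.5229, -0.2219, 0.1834]
orientation: [0.508, 0.861, 0.0, 0.0]
force: [-0.6, 0.7, -0.6]
grip_width: 0.0256
```

Emit:
apply_moves --targets '[{"dx": -0.0035,"dy": 0,"dz": 0,"ax": 0,"ay": 0,"az": 0,"jaw": -1},{"dx": -0.0035,"dy": 0,"dz": 0,"ax": 0,"ay": 0,"az": 0,"jaw": -1},{"dx": -0.0035,"dy": 0,"dz": 0,"ax": 0,"ay": 0,"az": 0,"jaw": -1},{"dx": -0.0035,"dy": 0,"dz": 0,"ax": 0,"ay": 0,"az": 0,"jaw": -1}]'

```text
t: 11.8
tool_pos: [0.5246, -0.225, 0.1834]
orientation: [0.508, 0.861, 0.0, 0.0]
force: [-0.2, 0.8, 0.2]
grip_width: 0.0252
```

Emit:
apply_moves --targets '[{"dx": -0.0035,"dy": 0,"dz": 0,"ax": 0,"ay": 0,"az": 0,"jaw": -1},{"dx": -0.0035,"dy": 0,"dz": 0,"ax": 0,"ay": 0,"az": 0,"jaw": -1},{"dx": -0.0035,"dy": 0,"dz": 0,"ax": 0,"ay": 0,"az": 0,"jaw": -1},{"dx": -0.0035,"dy": 0,"dz": 0,"ax": 0,"ay": 0,"az": 0,"jaw": -1}]'

```text
t: 12.13
tool_pos: [0.5263, -0.2281, 0.1834]
orientation: [0.508, 0.861, -0.0, 0.0]
force: [-0.9, 1.0, 0.6]
grip_width: 0.0256
```

Emit:
apply_moves --targets '[{"dx": -0.0035,"dy": 0,"dz": 0,"ax": 0,"ay": 0,"az": 0,"jaw": -1},{"dx": -0.0035,"dy": 0,"dz": 0,"ax": 0,"ay": 0,"az": 0,"jaw": -1},{"dx": -0.0035,"dy": 0,"dz": 0,"ax": 0,"ay": 0,"az": 0,"jaw": -1},{"dx": -0.0035,"dy": 0,"dz": 0,"ax": 0,"ay": 0,"az": 0,"jaw": -1}]'

```text
t: 12.47
tool_pos: [0.5277, -0.2305, 0.1835]
orientation: [0.508, 0.861, 0.0, -0.001]
force: [-3.3, 4.7, 3.6]
grip_width: 0.0255
```

Fx is now -5.7 N and the advance lagged (2.8 of 3.5 mm), so this is likely the stop. Holding to read the steady force.

Emit:
apply_moves --targets '[{"dx": 0,"dy": 0,"dz": -0.001,"ax": 0,"ay": 0,"az": 0,"jaw": -1},{"dx": 0,"dy": 0,"dz": 0,"ax": 0,"ay": 0,"az": 0,"jaw": -1},{"dx": 0,"dy": 0,"dz": 0,"ax": 0,"ay": 0,"az": 0,"jaw": -1}]'

```text
t: 12.72
tool_pos: [0.5277, -0.2306, 0.1835]
orientation: [0.508, 0.861, 0.0, -0.001]
force: [-2.8, 4.1, 3.6]
grip_width: 0.0255
```

```bash
python3 -c "from h import *;st()"
```

```text
t 12.72 mill xy mm [47.6  0.1] z 0.1835 Fx,Fy mill [-5.  -0.5] Fz 3.6 yaw 28.9 w 0.0255
```

Emit:
apply_moves --targets '[{"dx": -0.003,"dy": 0,"dz": 0,"ax": 0,"ay": 0,"az": 0,"jaw": -1},{"dx": 0,"dy": 0,"dz": 0,"ax": 0,"ay": 0,"az": 0,"jaw": -1},{"dx": 0,"dy": 0,"dz": 0,"ax": 0,"ay": 0,"az": 0,"jaw": -1}]'

```text
t: 12.97
tool_pos: [0.528, -0.231, 0.1835]
orientation: [0.508, 0.861, 0.0, -0.001]
force: [-3.0, 4.7, 3.1]
grip_width: 0.0255
```

```bash
python3 -c "from h import *;st()"
```

```text
t 12.97 mill xy mm [48.1  0.1] z 0.1835 Fx,Fy mill [-5.6 -0.3] Fz 3.1 yaw 28.9 w 0.0255
```

The rise is only partly beyond friction. One more 1 mm push, still well below 6 mm, will tell whether it's the spring.

Emit:
apply_moves --targets '[{"dx": -0.003,"dy": 0,"dz": -0.001,"ax": 0,"ay": 0,"az": 0,"jaw": -1},{"dx": -0.003,"dy": 0,"dz": 0,"ax": 0,"ay": 0,"az": 0,"jaw": -1},{"dx": 0,"dy": 0,"dz": 0,"ax": 0,"ay": 0,"az": 0,"jaw": -1}]'

```text
t: 13.22
tool_pos: [0.5284, -0.2318, 0.1836]
orientation: [0.508, 0.861, 0.001, -0.002]
force: [-3.6, 7.2, 2.8]
grip_width: 0.0258
```

```bash
python3 -c "from h import *;st()"
```

```text
t 13.22 mill xy mm [49.   0.1] z 0.1836 Fx,Fy mill [-8.   0.4] Fz 2.8 yaw 28.9 w 0.0258
```

Slope is 2.6 N/mm, so it's the spring stop, with first touch at x ≈ 46.5 mm. Backing off to about 43.5 mm, mid-pocket, then turning.

Emit:
apply_moves --targets '[{"dx": 0.008,"dy": 0,"dz": 0,"ax": 0,"ay": 0,"az": 0,"jaw": -1},{"dx": 0.01,"dy": 0,"dz": 0,"ax": 0,"ay": 0,"az": 0,"jaw": -1},{"dx": 0.006,"dy": 0,"dz": 0,"ax": 0,"ay": 0,"az": 0,"jaw": -1},{"dx": 0,"dy": 0,"dz": 0,"ax": 0,"ay": 0,"az": 0,"jaw": -1}]'

```text
t: 13.55
tool_pos: [0.5261, -0.2281, 0.1834]
orientation: [0.508, 0.861, -0.0, 0.001]
force: [-0.4, -0.6, -2.9]
grip_width: 0.0255
```

```bash
python3 -c "from h import *;st()"
```

```text
t 13.55 mill xy mm [44.7 -0.1] z 0.1834 Fx,Fy mill [ 0.4 -0.6] Fz -2.9 yaw 28.9 w 0.0255
```

Emit:
apply_moves --targets '[{"dx": 0.004,"dy": 0.002,"dz": 0.001,"ax": 0,"ay": 0,"az": 0,"jaw": -1},{"dx": 0,"dy": 0,"dz": 0,"ax": 0,"ay": 0,"az": 0.03,"jaw": -1},{"dx": 0,"dy": 0,"dz": 0,"ax": 0,"ay": 0,"az": 0.05,"jaw": -1},{"dx": 0,"dy": 0,"dz": 0,"ax": 0,"ay": 0,"az": 0.05,"jaw": -1},{"dx": 0,"dy": 0,"dz": 0,"ax": 0,"ay": 0,"az": 0.05,"jaw": -1}]'

```text
t: 13.97
tool_pos: [0.5262, -0.2268, 0.1834]
orientation: [0.621, 0.784, 0.0, 0.0]
force: [1.4, 0.3, -1.6]
grip_width: 0.0257
```

```bash
python3 -c "from h import *;st();print(arm.observe()['ft_torque'])"
```

```text
t 13.97 mill xy mm [43.6  0.6] z 0.1834 Fx,Fy mill [0.4 1.4] Fz -1.6 yaw 13.2 w 0.0257
[-0.0358364  -0.16287169 -0.02873207]
```

Turned 16° freely with torque of only 0.03 N m. Completing the quarter turn.

Emit:
apply_moves --targets '[{"dx": 0,"dy": 0,"dz": 0,"ax": 0,"ay": 0,"az": 0.07,"jaw": -1},{"dx": 0,"dy": 0,"dz": 0,"ax": 0,"ay": 0,"az": 0.075,"jaw": -1},{"dx": 0,"dy": 0,"dz": 0,"ax": 0,"ay": 0,"az": 0.075,"jaw": -1},{"dx": 0,"dy": 0,"dz": 0,"ax": 0,"ay": 0,"az": 0.075,"jaw": -1},{"dx": 0,"dy": 0,"dz": 0,"ax": 0,"ay": 0,"az": 0.075,"jaw": -1}]'

```text
t: 14.38
tool_pos: [0.5262, -0.2269, 0.1835]
orientation: [0.813, 0.583, 0.0, 0.0]
force: [0.2, -0.1, -1.5]
grip_width: 0.0255
```

```bash
python3 -c "from h import *;st();print(arm.observe()['ft_torque'])"
```

```text
t 14.38 mill xy mm [43.7  0.6] z 0.1835 Fx,Fy mill [0.2 0.1] Fz -1.5 yaw -18.7 w 0.0255
[-0.04707642 -0.12718822 -0.08168937]
```

Emit:
apply_moves --targets '[{"dx": 0,"dy": 0,"dz": 0,"ax": 0,"ay": 0,"az": 0.075,"jaw": -1},{"dx": 0,"dy": 0,"dz": 0,"ax": 0,"ay": 0,"az": 0.075,"jaw": -1},{"dx": 0,"dy": 0,"dz": 0,"ax": 0,"ay": 0,"az": 0.075,"jaw": -1},{"dx": 0,"dy": 0,"dz": 0,"ax": 0,"ay": 0,"az": 0.075,"jaw": -1},{"dx": 0,"dy": 0,"dz": 0,"ax": 0,"ay": 0,"az": 0.075,"jaw": -1}]'

```text
t: 14.8
tool_pos: [0.5262, -0.2271, 0.1835]
orientation: [0.942, 0.334, 0.0, 0.001]
force: [0.5, -0.4, -2.2]
grip_width: 0.0255
```

Emit:
apply_moves --targets '[{"dx": 0,"dy": 0,"dz": 0,"ax": 0,"ay": 0,"az": 0.07,"jaw": -1},{"dx": 0,"dy": 0,"dz": 0,"ax": 0,"ay": 0,"az": 0.05,"jaw": -1},{"dx": 0,"dy": 0,"dz": 0.001,"ax": 0,"ay": 0,"az": 0,"jaw": -1},{"dx": 0,"dy": 0,"dz": 0,"ax": 0,"ay": 0,"az": 0,"jaw": -1},{"dx": 0,"dy": 0,"dz": 0,"ax": 0,"ay": 0,"az": 0,"jaw": -1}]'

```text
t: 15.22
tool_pos: [0.526, -0.2269, 0.1834]
orientation: [0.968, 0.252, -0.0, 0.0]
force: [-0.6, -0.6, 0.7]
grip_width: 0.0254
```

```bash
python3 -c "from h import *;st();print(arm.observe()['ft_torque'])"
```

```text
t 15.22 mill xy mm [43.6  0.5] z 0.1834 Fx,Fy mill [ 0.2 -0.8] Fz 0.7 yaw -60.8 w 0.0254
[-0.15186836  0.09273059  0.00227532]
```

Yaw is -60.8° with negligible torque, so the head is square. Releasing and lifting away.

Emit:
apply_moves --targets '[{"dx": 0,"dy": 0,"dz": 0,"ax": 0,"ay": 0,"az": 0,"jaw": -0.2},{"dx": 0,"dy": 0,"dz": 0,"ax": 0,"ay": 0,"az": 0,"jaw": 0.2},{"dx": 0,"dy": 0,"dz": 0,"ax": 0,"ay": 0,"az": 0,"jaw": 0.4},{"dx": 0,"dy": 0,"dz": 0,"ax": 0,"ay": 0,"az": 0,"jaw": 0.4},{"dx": 0,"dy": 0,"dz": 0,"ax": 0,"ay": 0,"az": 0,"jaw": 0.4}]'

```text
t: 15.63
tool_pos: [0.5261, -0.2266, 0.1834]
orientation: [0.968, 0.251, 0.0, 0.0]
force: [0.3, -0.2, 0.3]
grip_width: 0.0593
```

Emit:
apply_moves --targets '[{"dx": 0,"dy": 0,"dz": -0.02,"ax": 0,"ay": 0,"az": 0,"jaw": 0.4},{"dx": 0,"dy": 0,"dz": -0.06,"ax": 0,"ay": 0,"az": 0,"jaw": 0.4},{"dx": 0,"dy": 0,"dz": -0.12,"ax": 0,"ay": 0,"az": 0,"jaw": 0.4},{"dx": 0,"dy": 0,"dz": -0.15,"ax": 0,"ay": 0,"az": 0,"jaw": 0.4},{"dx": 0,"dy": 0,"dz": -0.1,"ax": 0,"ay": 0,"az": 0,"jaw": 0.4}]'

```text
t: 16.05
tool_pos: [0.5265, -0.2269, 0.2995]
orientation: [0.968, 0.251, 0.001, 0.001]
force: [-0.1, -0.6, 1.0]
grip_width: 0.0595
```

Emit:
apply_moves --targets '[{"dx": 0,"dy": 0,"dz": -0.05,"ax": 0,"ay": 0,"az": 0,"jaw": 0.4},{"dx": 0,"dy": 0,"dz": 0,"ax": 0,"ay": 0,"az": 0,"jaw": 0.4},{"dx": 0,"dy": 0,"dz": 0,"ax": 0,"ay": 0,"az": 0,"jaw": 0.4},{"dx": 0,"dy": 0,"dz": 0,"ax": 0,"ay": 0,"az": 0,"jaw": 0.4}]'

```text
t: 16.38
tool_pos: [0.5252, -0.2261, 0.3056]
orientation: [0.968, 0.251, -0.001, -0.001]
force: [-0.4, -0.1, -0.8]
grip_width: 0.0598
```

Run:
```python
from h import *
st()
c=arm.read_camera("wrist");d=arm.read_camera("side");im=np.ascontiguousarray(d["color"]);w=np.ascontiguousarray(c["color"])
O=np.array([.5045,-.189]);a=np.radians(-61);X=np.array([np.cos(a),np.sin(a)]);Y=np.array([-X[1],X[0]])
for cam,i in((d,im),(c,w)):
  for sx in(-1,1):
    for sy in(-1,1):
      u=proj(cam,[*(O+X*(.0436+sx*.013)+Y*(.0006+sy*.019)),.223]);cv2.circle(i,(int(round(u[0])),int(round(u[1]))),2,(0,255,0),1)
v=cv2.resize(im[60:240,290:480],(422,400),interpolation=cv2.INTER_CUBIC)
w=cv2.convertScaleAbs(cv2.resize(w,(378,284),interpolation=cv2.INTER_AREA),alpha=1.3)
w=cv2.copyMakeBorder(w,0,116,0,0,0);cv2.imwrite("pics/end.png",np.hstack([v,w]))
```

```text
t 16.38 mill xy mm [42.5  0.1] z 0.3056 Fx,Fy mill [-0.1 -0.4] Fz -0.8 yaw -60.9 w 0.0598
```

View pics/end.png

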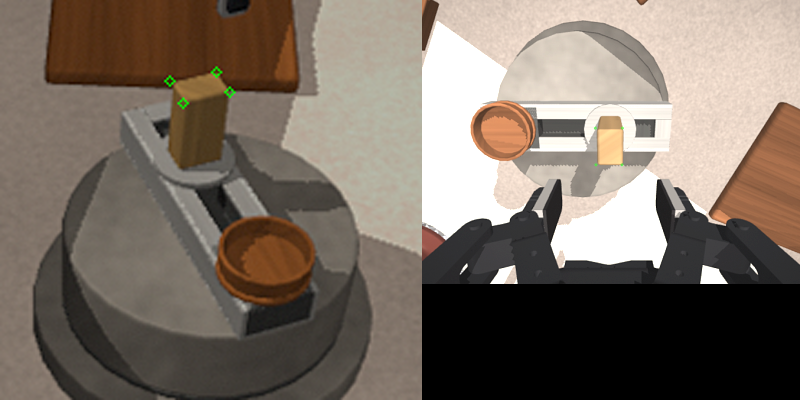

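The final view shows the flange flat on the lips and the grip upright and square across the channel. Its top corners match the green predictions to about 1–2 mm, and the gripper is well clear. Handing in.

```bash
python3 -c "from h import *;print(arm.finish_job())"
```

```text
the job is handed in; nothing more can be done
None
```

I fitted the handle to the mill and handed the job in at about 16.4 s; no verdict was reported.

- **Insertion:** I lifted the handle from its stand and lowered it through the slot at the entry until the flange rested on the lips. Contact force was about 6.5 N and the handle centre was about 0.188 m up.
- **Stop:** I slid it along until the force rose at about 2.6 N per mm, which matches the hidden spring. I put first touch at about 66 mm on from slot_entry and pushed the stop in an estimated 2.5 mm at most (8 N).
- **Turn and release:** I backed off about 3 mm from first touch and turned it 90° with almost no resistance. Then I released it and raised the tool tip to 0.306 m, about 80 mm above the handle's top.

**Last checks:** Before release, the measured tool yaw was -60.8° against the mill's estimated -61°, and the tool was within 1 mm of the slot's centre line. After release, the side and wrist pictures showed the handle upright, flange down and square across the channel, within 1–2 mm of prediction.

**Doubtful or unchecked:**
- An early -4 N while sliding turned out to be friction from pressing down.
- The first wrist picture was taken while the arm was still swinging, so I took it again.
- I did not re-measure the bystanders; no contact with them was felt and the path stayed clear of them.

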